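Shut down the raclette table on the hut terrace

TASK

Lunch is over, so shut down and tidy this table. First turn the gas tap on the regulator clockwise to its end stop; only when the gas is off, press down the hinged cover of every raclette warmer until it clicks and stays shut by itself. Also stand every fallen steel flask upright, cap up, on the wooden serving board, in any order, and leave the other tableware standing where it is.

Things in the scene. Friction and masses are not known exactly. Their poses are not given: they have to be found in the camera images.
- slab: dark stone slab 180 (x) x 470 (y) x 12 mm high, fixed; carries the warmers. Origin: centre of its underside.
- board: dark wooden serving board 190 x 190 x 10 mm, fixed flat on the table, with a short grip stub on its +y side that is not part of the 190 mm square. Origin: centre of its underside (its top is 10 mm higher), x and y along its sides.
- regulator: aluminium gas block 110 x 110 x 50 mm with a grey gas cartridge (90 mm wide, 92 mm high) standing 130 mm behind it in its +x; fixed. Origin: centre of the block's underside. The tap is in the middle of its top.
- tap (a joint): gas tap: black knob on the regulator, turning about the vertical; 0 = fully open (anticlockwise stop), grows as it is turned clockwise seen from above, 2.4 rad = off, its clockwise end stop. Stays where it is left; friction about 0.06 N m.
- tap_grip (a point): on the tap's axis 9 mm below its top, the height to grip. The knob's grip is an upright bar 53 mm long, 14 mm thick, 32 mm high, along this point's x axis, which turns with the knob.
- warmer1: raclette warmer: red steel housing 150 (x) x 110 (y) x 60 mm high, 2.2 kg, standing loose but heavy, one of two or three on the slab (None if absent). Origin: centre of its underside; its front is its -x side. The pivot of its cover runs along y, 70 mm behind the origin (+x) and 60 mm above it.
- cover1 (a joint): hinge of the steel cover of warmer1: 0 = shut on the housing, grows as it opens (rad); starts at 0.65 to 0.95, stop at 1.2. A spring (0.3 N m/rad) lifts it again unless the catch holds. The catch bites in the last 0.11 rad: about 5 to 8 N down at the press point takes it past the click and it stays at 0 to 0.02; let go before that, it springs open.
- cover1_press (a point): point on the top face of cover1, on its centre line, 130 mm from the hinge, near its front edge; x and y axes along the cover, z square to its top face. The cover is a plate 145 x 108 x 5 mm plus a 26 mm black thumb tab at the front.
- warmer2: raclette warmer: red steel housing 150 (x) x 110 (y) x 60 mm high, 2.2 kg, standing loose but heavy, one of two or three on the slab (None if absent). Origin: centre of its underside; its front is its -x side. The pivot of its cover runs along y, 70 mm behind the origin (+x) and 60 mm above it.
- cover2 (a joint): hinge of the steel cover of warmer2: 0 = shut on the housing, grows as it opens (rad); starts at 0.65 to 0.95, stop at 1.2. A spring (0.3 N m/rad) lifts it again unless the catch holds. The catch bites in the last 0.11 rad: about 5 to 8 N down at the press point takes it past the click and it stays at 0 to 0.02; let go before that, it springs open.
- cover2_press (a point): point on the top face of cover2, on its centre line, 130 mm from the hinge, near its front edge; x and y axes along the cover, z square to its top face. The cover is a plate 145 x 108 x 5 mm plus a 26 mm black thumb tab at the front.
- warmer3: raclette warmer: red steel housing 150 (x) x 110 (y) x 60 mm high, 2.2 kg, standing loose but heavy, one of two or three on the slab (None if absent). Origin: centre of its underside; its front is its -x side. The pivot of its cover runs along y, 70 mm behind the origin (+x) and 60 mm above it.
- cover3 (a joint): hinge of the steel cover of warmer3: 0 = shut on the housing, grows as it opens (rad); starts at 0.65 to 0.95, stop at 1.2. A spring (0.3 N m/rad) lifts it again unless the catch holds. The catch bites in the last 0.11 rad: about 5 to 8 N down at the press point takes it past the click and it stays at 0 to 0.02; let go before that, it springs open.
- cover3_press (a point): point on the top face of cover3, on its centre line, 130 mm from the hinge, near its front edge; x and y axes along the cover, z square to its top face. The cover is a plate 145 x 108 x 5 mm plus a 26 mm black thumb tab at the front.
- flask1: square steel drinks flask, 160 mm long, 0.25 to 0.45 kg, starts lying on its side (None if absent): body 56 x 56 x 110 mm, then a round black cap/neck 32 mm in diameter, 50 mm long. Origin: on its axis at half length (80 mm from the base, 80 mm from the cap's top); z runs from base to cap.
- flask2: square steel drinks flask, 160 mm long, 0.25 to 0.45 kg, starts lying on its side (None if absent): body 56 x 56 x 110 mm, then a round black cap/neck 32 mm in diameter, 50 mm long. Origin: on its axis at half length (80 mm from the base, 80 mm from the cap's top); z runs from base to cap.
- flask3: square steel drinks flask, 160 mm long, 0.25 to 0.45 kg, starts lying on its side (None if absent): body 56 x 56 x 110 mm, then a round black cap/neck 32 mm in diameter, 50 mm long. Origin: on its axis at half length (80 mm from the base, 80 mm from the cap's top); z runs from base to cap.
- wine: green wine bottle, 72 wide, 250 high (mm); bystander, not to be disturbed. Origin: centre of its underside.
- mug: white mug, 80 wide, 90 high (mm); bystander, not to be disturbed. Origin: centre of its underside.
- matchbox: cardboard box lying flat, 110 x 65 x 22 (mm); bystander, not to be disturbed. Origin: centre of its underside.
Not all that is in view belongs to the job. What is shaped like the flask1 but pink is not meant.

How it is judged:
By the outcome, as a careful person would: the job done as asked, in the order asked, and still so for the second after the job is handed in, with the robot touching nothing.
Of warmer1, warmer2, warmer3 only 2 to 3 are there at a start; the rules pass over those that are not, and their reading is None.
Of flask1, flask2, flask3 only 2 to 3 are there at a start; the rules pass over those that are not, and their reading is None.
At some moment in a run one of flask1, flask2, flask3 may be knocked a few centimetres aside while the robot is not near it.
Once in a run the grip may slacken for a moment while it holds something.
It also fails if it takes over 210 s, if anything falls off the work surface, if the arm or the gripper's body presses on something with over 40 N, if the wrist force passes 120 N, or if a joint passes its speed limit or range.

ROBOT

A 6-joint arm with a two-finger parallel gripper is mounted at the origin on the work surface. World frame = base frame: x ahead of the robot, y to its left, z up, the work surface at z = 0. Lengths are in m, angles in rad, forces in N, time in s.
With the tool pointing down it reaches from about 0.4 to 0.925 m from the base axis. Payload 3.4 kg.
Tool frame: the origin (TCP) lies at the very end of the fingers, on their centre line; the grasp point (between the pads) lies 19 mm behind it (env.grasp_offset is the distance from the TCP to the grasp point, in m); z points along the fingers, y is the direction in which the jaws open and shut (so a half turn about z gives the same grasp; the last joint's range is limited). The gripper opens to 85 mm and grips with 20 to 120 N. Pads are 22 mm wide; open, the fingers measure 114 mm over their backs; the gripper's body (76 mm by 85 mm) begins 54 mm behind the grasp point. The pads swing forward as they close: fully open they stand 13 mm farther back than shut.
Start: joints at [1.22, 0.307, 1.506, -0, 1.328, -0.073], TCP at [0.157, 0.553, 0.231] pointing down, gripper open.
Joint ranges: [-3.12, 3.12], [-1.05, 2.28], [0.14, 2.33], [-1.42, 4.57], [0.1, 2.73], [-2.68, 2.68]. Speed limits (rad/s): [2.57, 2.57, 3.14, 3.14, 3.14, 3.14].

INTERFACE

Orientations are given as a rotation vector (axis times angle).
In Python, from bench import env gives the robot as it stands. Calls block until the motion is done:
- env.move_pose(position, orientation): joint-space move of the TCP to a pose.
- env.move_linear(position, orientation=None, rate=0.15): straight line of the TCP; orientation=None keeps the orientation; rate is the mean speed in m/s.
- env.set_joints(angles): joint-space move.
- env.set_gripper(opening, squeeze=None): finger opening in m; squeeze is the grip in N (None keeps the last); returns when the fingers have stopped.
- env.pause(seconds).
- env.solve_ik(position, orientation): joint angles nearest the present ones, or None.
- env.observe(): the state.
- env.snapshot(name): name is "scene" or "top" or "wrist"; returns a dict with "pixels" (384x512x3 uint8, red, green, blue), "fx", "fy", "cx", "cy" (pixels), "view" (4x4, takes a point from world to camera coordinates); the wrist camera has in their place "tool_from_camera" (4x4, takes a point from camera to tool coordinates, whose origin is the TCP and whose axes are the flange's). Camera axes: x right, y up, looking along -z (the intrinsics and any distortion apply to the point x, -y, -z); pixel columns grow to the right and rows downward; lengths in m; the calibration is good to about 2 mm. A picture is of the moment at which its call begins: read the wrist's pose just before it. There is no depth.
A pose or a line that the arm cannot do raises env.MotionError and nothing moves.
- env.finish_job(): hands the job in, once; it reports no verdict.
The state is a dict: "time_s": time; "q": joint angles; "joint_velocities": joint speeds; "joint_efforts": joint torques, N m; "ee_pos": TCP position; "ee_rot": TCP orientation; "force": force on the tool from outside, world axes, zero at the start; "ft_torque": the same for the moment, N m; "finger_gap": finger opening in m.
Only numpy, scipy, OpenCV 4.12 (cv2) and the standard library are available. Lean on these libraries where they do the work, as an engineer would, in place of code of your own. Each camera call takes 0.05 s, during which the arm holds its last target.

## Working session

There is one attempt and no reset: what is moved stays moved. The work goes in short steps, each a Python script; the robot and the scene stay as the last script left them, time stands still between calls to the robot, and variables do not carry over. Pictures are saved under pics/ and viewed, and the job is handed in when it is done.

```bash
ls -la; mkdir -p pics
python3 - <<'E'
from bench import env
import cv2
print(env.observe(), env.grasp_offset)
for n in("scene","top","wrist"):
    s=env.snapshot(n); cv2.imwrite(f"pics/{n}0.png",s["pixels"][:,:,::-1])
    print(n,{k:v for k,v in s.items() if k!="pixels"})
E
```

```text
total 12
drwxr-xr-x  3 agent agent 4096 Dec  6 22:36 .
drwxr-xr-x 23 root  root  4096 Dec  6 22:36 ..
drwxr-xr-x  2 agent agent 4096 Dec  6 22:36 pics
{'time_s': 0.0, 'q': array([ 1.22048728e+00,  3.07562413e-01,  1.50765994e+00, -3.01029195e-05,
        1.32838190e+00, -7.34798612e-02]), 'joint_velocities': array([ 0.00174264, -0.00090131,  0.00117185, -0.00013848,  0.00081753,
        0.0015356 ]), 'joint_efforts': array([-1.56237256e-03, -4.57545805e+01, -2.51920956e+01, -2.61977366e-04,
        1.31722630e-02, -3.04918586e-06]), 'ee_pos': array([0.15693863, 0.55245615, 0.23039216]), 'ee_rot': array([-4.33389182e-01, -3.11115574e+00,  3.09840610e-03]), 'force': array([ 1.18181943, -0.38542693,  0.41620286]), 'ft_torque': array([ 0.03194261, -0.0270225 , -0.01768723]), 'finger_gap': 0.08548260063255249} 0.0187
scene {'fx': 420.85160047258427, 'fy': 420.85160047258427, 'cx': 256.11095862994864, 'cy': 196.40553537618973, 'view': array([[ 0.42074729,  0.90698112,  0.01889349, -0.12864728],
       [-0.66279603,  0.29311652,  0.68904581,  0.27316462],
       [ 0.61941355, -0.30243669,  
[... 217 characters left out ...]
036 , -0.99977524, -0.01086753, -0.08460717],
       [ 0.99804975,  0.01752091,  0.05991425, -0.4759489 ],
       [-0.05971038, -0.01193699,  0.99814437, -1.11685279],
       [ 0.        ,  0.        ,  0.        ,  1.        ]])}
wrist {'fx': 307.9508381207369, 'fy': 307.9508381207369, 'cx': 260.7948459162895, 'cy': 186.30148713043548, 'tool_from_camera': array([[ 8.54429442e-04,  9.48156015e-01,  3.17804093e-01,
         8.34046066e-02],
       [ 9.99998976e-01, -1.17488514e-03,  8.16685030e-04,
         1.93079421e-04],
       [ 1.14772813e-03,  3.17803070e-01, -9.48156048e-01,
        -1.42164473e-01],
       [ 0.00000000e+00,  0.00000000e+00,  0.00000000e+00,
         1.00000000e+00]])}
```

View pics/scene0.png

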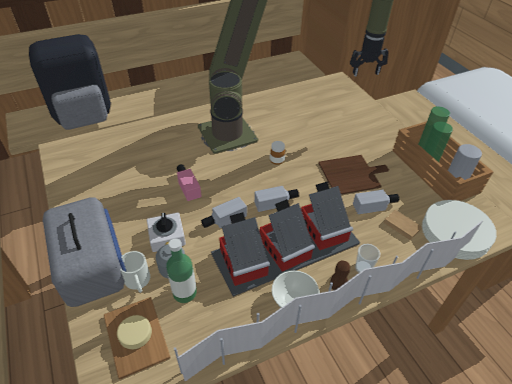

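View pics/top0.png

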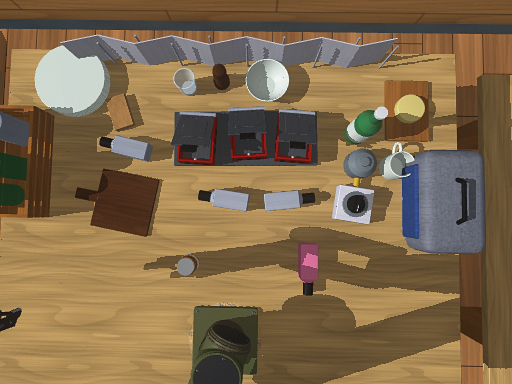

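View pics/wrist0.png

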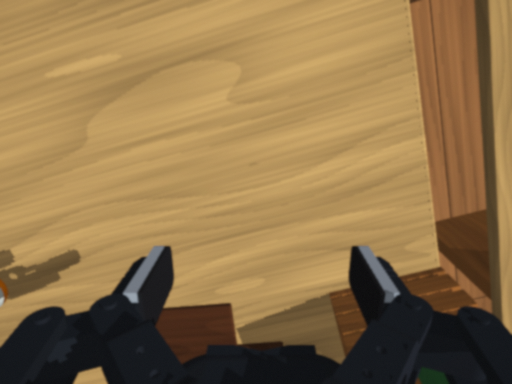

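The top view shows three warmers on the slab (cols 175–317, row ~137) and three grey flasks at (126,148), (223,199) and (288,199). The board is at (125,202), the regulator at (354,204), and the pink decoy at (309,268).

```bash
cat > h.py <<'E'
import numpy as np, cv2
from scipy.spatial.transform import Rotation as R
from bench import env
def ray(s,px):
    u,v=px; V=np.array(s["view"]); Rm=V[:3,:3]; t=V[:3,3]
    d=np.array([(u-s["cx"])/s["fx"],-(v-s["cy"])/s["fy"],-1.]); return -Rm.T@t, Rm.T@d
def wristview(s,o):
    T=np.eye(4);T[:3,:3]=R.from_rotvec(o["ee_rot"]).as_matrix();T[:3,3]=o["ee_pos"]
    s["view"]=np.linalg.inv(T@np.array(s["tool_from_camera"])); return s
def onplane(s,px,z):
    c,d=ray(s,px); return c+d*(z-c[2])/d[2]
def proj(s,p):
    c=s["view"][:3,:3]@np.asarray(p)+s["view"][:3,3]
    return np.array([s["cx"]+s["fx"]*c[0]/-c[2], s["cy"]-s["fy"]*c[1]/-c[2]])
def tri(s1,p1,s2,p2):
    c1,d1=ray(s1,p1);c2,d2=ray(s2,p2)
    A=np.stack([d1,-d2],1);k=np.linalg.lstsq(A,c2-c1,rcond=None)[0]
    a=c1+d1*k[0];b=c2+d2*k[1];return (a+b)/2,np.linalg.norm(a-b)
def down(yaw):
    """tool z down; tool y (jaw axis) at world angle yaw+90 -> x axis at yaw"""
    x=np.array([np.cos(yaw),np.sin(yaw),0]);z=np.array([0,0,-1.]);y=np.cross(z,x)
    return R.from_matrix(np.stack([x,y,z],1)).as_rotvec()
def snap(n,f=None):
    o=env.observe();s=env.snapshot(n)
    if n=="wrist":wristview(s,o)
    s["view"]=np.array(s["view"])
    if f:cv2.imwrite("pics/"+f,s["pixels"][:,:,::-1])
    return s
E
python3 - <<'E'
from h import *
s=snap("top");im=s["pixels"][:,:,::-1]
cv2.imwrite("pics/t1.png",cv2.resize(im[90:250,80:280],None,fx=4,fy=4,interpolation=cv2.INTER_CUBIC)[:600])
cv2.imwrite("pics/t2.png",cv2.resize(im[95:235,240:420],None,fx=4,fy=4,interpolation=cv2.INTER_CUBIC)[:600])
hsv=cv2.cvtColor(np.ascontiguousarray(im),cv2.COLOR_BGR2HSV)
# flasks: bluish grey
for name,(lo,hi) in dict(grey=((95,30,90),(125,120,255)),black=((0,0,0),(180,255,45)),board=((0,60,30),(15,255,120))).items():
    m=cv2.inRange(hsv,lo,hi); m=cv2.morphologyEx(m,cv2.MORPH_OPEN,np.ones((3,3)))
    for c in cv2.findContours(m,cv2.RETR_EXTERNAL,cv2.CHAIN_APPROX_NONE)[0]:
        a=cv2.contourArea(c)
        if a>40: print(name,a,cv2.minAreaRect(c))
for p in [(126,148),(223,199),(288,199),(354,190),(380,203),(354,203)]: print(p,hsv[p[1],p[0]])
E
```

```text
grey 64.0 ((473.5, 248.0), (8.0, 15.0), 90.0)
grey 51.5 ((479.0, 206.5), (15.0, 6.0), 90.0)
grey 70.5 ((284.56707763671875, 196.60366821289062), (10.15970230102539, 16.012571334838867), 83.6598129272461)
grey 57.5 ((425.5, 193.0), (8.0, 11.0), 90.0)
grey 1708.0 ((441.96533203125, 212.95584106445312), (76.27286529541016, 61.669822692871094), 51.8427734375)
grey 133.0 ((466.78228759765625, 162.22940063476562), (29.827939987182617, 11.605780601501465), 12.528807640075684)
grey 462.0 ((128.08824157714844, 147.14706420898438), (35.65273666381836, 17.70509910583496), 14.03624439239502)
black 59.5 ((225.7307891845703, 374.6538391113281), (8.629108428955078, 18.43491554260254), 78.69007110595703)
black 571.5 ((234.21286010742188, 334.2238464355469), (43.676918029785156, 19.93024444580078), 35.134193420410156)
black 211.5 ((9.5, 321.0), (18.0, 19.0), 90.0)
black 62.0 ((309.0, 288.5), (11.0, 6.0), 90.0)
black 216.5 ((355.5, 203.5), (17.0, 17.0), 90.0)
black 92.5 ((308.5, 197.5), (9.0, 11.0), 90.0)
black 81.5 ((204.0, 195.5), (9.0, 10.0), 90.0)
black 198.5 ((461.4266662597656, 200.4184112548828
[... 1673 characters left out ...]
479492188), (12.930140495300293, 56.11948013305664), 88.72696685791016)
board 100.0 ((51.0, 13.5), (9.0, 16.0), 90.0)
board 45.0 ((35.5, 13.5), (9.0, 9.0), 90.0)
board 93.5 ((14.5, 13.0), (10.0, 25.0), 90.0)
board 181.0 ((80.5, 13.0), (12.0, 33.0), 90.0)
board 152.5 ((190.5, 13.0), (14.0, 27.0), 90.0)
board 382.5 ((139.0, 11.5), (15.0, 54.0), 90.0)
board 75.5 ((456.3893127441406, 4.227016448974609), (5.717554569244385, 25.339160919189453), 85.03025817871094)
board 81.0 ((503.5, 5.0), (10.0, 15.0), 90.0)
board 44.5 ((478.5, 3.0), (6.0, 15.0), 90.0)
(126, 148) [110  33 170]
(223, 199) [111  27 179]
(288, 199) [113  30 181]
(354, 190) [123  14 220]
(380, 203) [ 18 120 104]
(354, 203) [ 8 31 33]
```

View pics/t1.png

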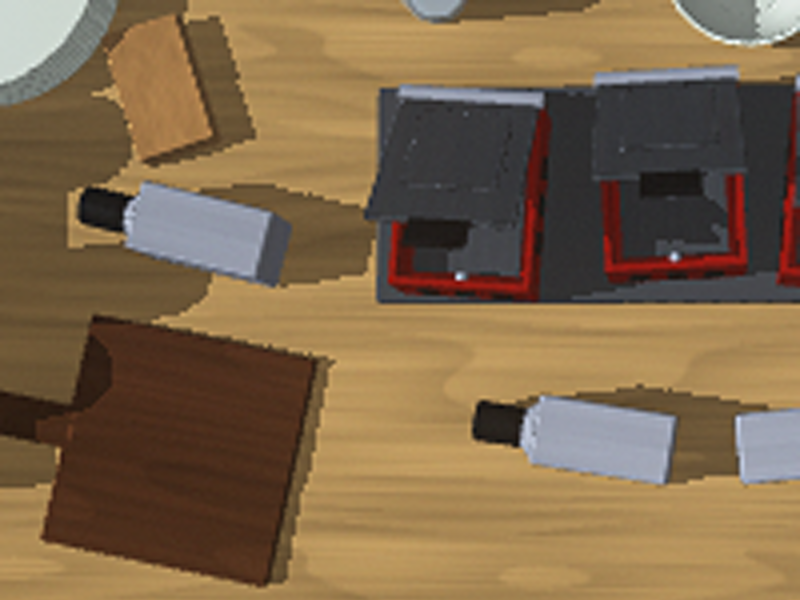

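View pics/t2.png

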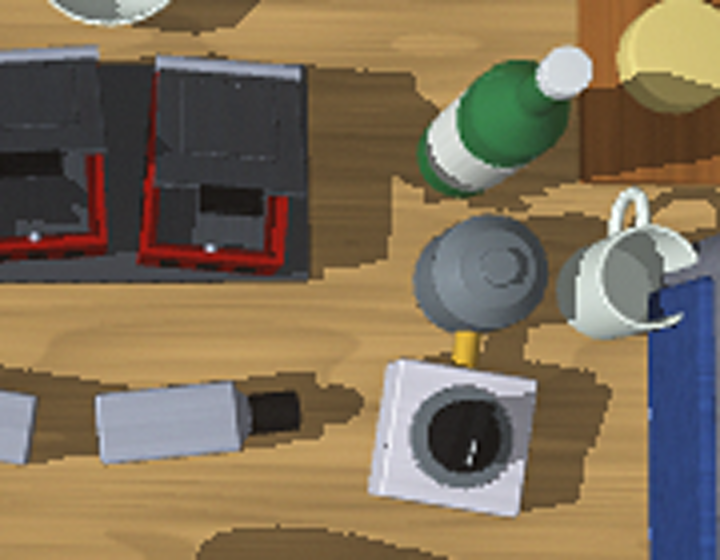

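Run:
```python
from h import *
s=snap("top")
t1=lambda p:((p[0]+.5)/4-.5+80,(p[1]+.5)/4-.5+90)
t2=lambda p:((p[0]+.5)/4-.5+240,(p[1]+.5)/4-.5+95)
def sh(n,f,ps,z):
    P=np.array([onplane(s,f(p),z) for p in ps]); print(n,P.mean(0).round(4),"edges",np.linalg.norm(P-np.roll(P,-1,0),axis=1).round(3),"dir01",np.degrees(np.arctan2(*(P[1]-P[0])[1::-1])).round(1),"dir12",np.degrees(np.arctan2(*(P[2]-P[1])[1::-1])).round(1))
sh("A",t1,[(142,182),(277,212),(257,286),(125,255)],.056)
sh("B",t1,[(540,396),(676,415),(666,484),(530,462)],.056)
sh("C",t2,[(96,396),(235,382),(243,452),(104,464)],.056)
sh("reg",t2,[(400,362),(536,378),(520,516),(382,497)],.05)
sh("board",t1,[(92,316),(318,358),(268,585),(42,540)],.01)
for z in(.05,.09): print("knob",onplane(s,t2((466,436)),z))
for n,f,p in(("wL",t1,(460,275)),("wM",t1,(674,256)),("wR",t2,(209,247))): print(n,onplane(s,f(p),.072))
sh("slab",lambda p:p,[(174.5,112),(317,112),(317,165),(174.5,165)],.012)
```

```text
A [0.6024 0.3074 0.056 ] edges [0.11  0.061 0.108 0.06 ] dir01 -101.6 dir12 167.0
B [ 0.4458 -0.0144  0.056 ] edges [0.107 0.054 0.107 0.052] dir01 -97.0 dir12 172.8
C [ 0.4454 -0.1754  0.056 ] edges [0.109 0.055 0.108 0.053] dir01 -83.2 dir12 -172.9
reg [ 0.4382 -0.4022  0.05  ] edges [0.107 0.109 0.108 0.107] dir01 -95.8 dir12 173.3
board [0.433  0.3339 0.01  ] edges [0.19  0.188 0.189 0.187] dir01 -99.5 dir12 169.5
knob [ 0.43988949 -0.40732496  0.05      ]
knob [ 0.43879037 -0.39569     0.09      ]
wL [0.57057633 0.09813013 0.072     ]
wM [ 0.58814152 -0.06747276  0.072     ]
wR [ 0.58178759 -0.20291392  0.072     ]
slab [ 0.6484 -0.057   0.012 ] edges [0.47  0.175 0.465 0.176] dir01 -89.1 dir12 -179.6
```

Run:
```python
from h import *
env.move_pose([0.42,-0.40,0.33],down(0.0)) if env.solve_ik([0.42,-0.40,0.33],down(0.0)) is not None else print("no")
print(env.observe()["ee_pos"],env.observe()["q"],env.observe()["time_s"])
s=snap("wrist","w1.png"); snap("scene","s1.png")
print(proj(s,[.44,-.40,.05]))
```

```text
[ 0.4205071  -0.39935907  0.3299394 ] [-8.32614248e-01  2.56173416e-01  1.33209818e+00  2.68903594e-04
  1.55347673e+00  7.36928462e-01] 3.7083
[261.43063676 130.02995029]
```

View pics/w1.png

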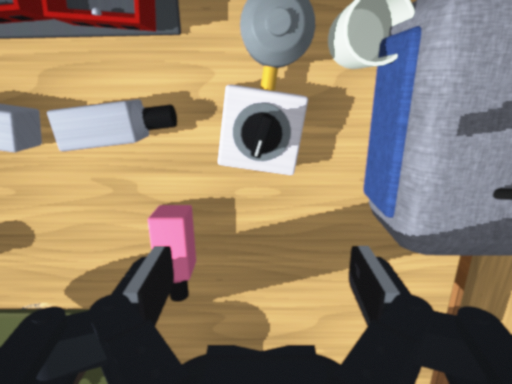

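Run:
```python
from h import *
im=cv2.imread("pics/w1.png")[70:190,200:330]
a=cv2.resize(im,None,fx=5,fy=5,interpolation=cv2.INTER_CUBIC)
a=np.clip((a/255.)**.5*255,0,255).astype(np.uint8)
cv2.imwrite("pics/w1z.png",a[:600])
im=cv2.imread("pics/s1.png")[190:270,130:220]
a=cv2.resize(im,None,fx=7,fy=7,interpolation=cv2.INTER_CUBIC)
cv2.imwrite("pics/s1z.png",np.clip((a/255.)**.5*255,0,255).astype(np.uint8))
```

```text
(no output)
```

View pics/w1z.png

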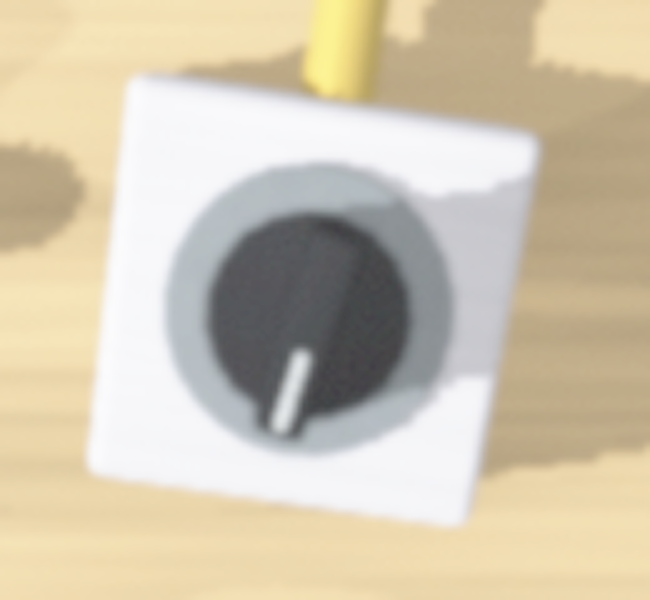

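View pics/s1z.png

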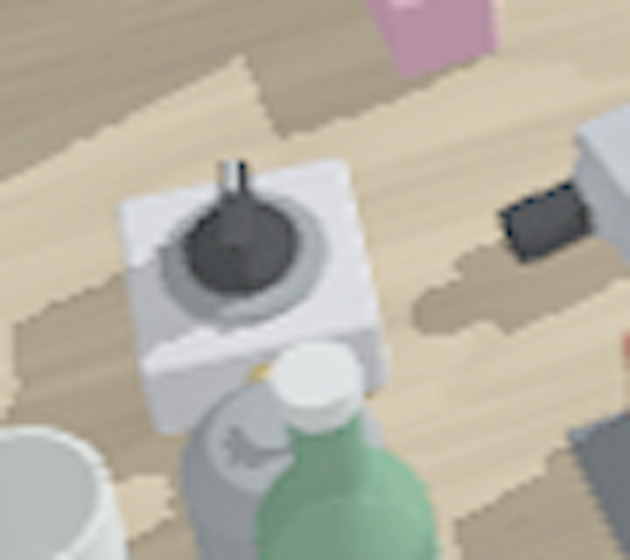

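Run:
```python
from h import *
w=snap("wrist");s=snap("scene");t=snap("top")
f=lambda p:((p[0]+.5)/5-.5+200,(p[1]+.5)/5-.5+70)
g=lambda p:((p[0]+.5)/7-.5+130,(p[1]+.5)/7-.5+190)
print("outer",tri(w,f((281,432)),s,g((225,163))))
print("inner",tri(w,f((303,355)),s,g((225,192))))
P=np.array([onplane(w,f(p),.05) for p in[(140,75),(540,135),(462,525),(90,465)]]);print(P.round(4),P.mean(0))
for z in(.06,.085,.09,.095):
    a,b=onplane(w,f((281,432)),z),onplane(w,f((303,355)),z)
    e=onplane(w,f((342,225)),z)
    print(z,a.round(4),b.round(4),np.linalg.norm(a-b).round(4),"ang",np.degrees(np.arctan2(*(a-b)[1::-1])).round(1),"fullbar",e.round(4),np.linalg.norm(a-e).round(4),((a+e)/2).round(4))
print("topface z", [ (z,onplane(w,f((305,435)),z).round(4)) for z in (.09,)])
```

```text
outer (array([ 0.41279933, -0.393323  ,  0.08954731]), np.float64(0.0006541388613942803))
inner (array([ 0.43300664, -0.3987925 ,  0.0926863 ]), np.float64(0.00047900743878121583))
[[ 0.4986 -0.356   0.05  ]
 [ 0.4838 -0.4609  0.05  ]
 [ 0.3768 -0.444   0.05  ]
 [ 0.3942 -0.3385  0.05  ]] [ 0.43833138 -0.39986042  0.05      ]
0.06 [ 0.4061 -0.3926  0.06  ] [ 0.4272 -0.3985  0.06  ] 0.022 ang 164.2 fullbar [ 0.4614 -0.4087  0.06  ] 0.0577 [ 0.4338 -0.4006  0.06  ]
0.085 [ 0.4118 -0.3929  0.085 ] [ 0.4317 -0.3986  0.085 ] 0.0206 ang 164.2 fullbar [ 0.4638 -0.4081  0.085 ] 0.0542 [ 0.4378 -0.4005  0.085 ]
0.09 [ 0.413 -0.393  0.09 ] [ 0.4326 -0.3986  0.09  ] 0.0204 ang 164.2 fullbar [ 0.4643 -0.408   0.09  ] 0.0535 [ 0.4386 -0.4005  0.09  ]
0.095 [ 0.4141 -0.3931  0.095 ] [ 0.4335 -0.3986  0.095 ] 0.0201 ang 164.2 fullbar [ 0.4648 -0.4079  0.095 ] 0.0528 [ 0.4394 -0.4005  0.095 ]
topface z [(0.09, array([ 0.4122, -0.3991,  0.09  ]))]
```

Run:
```python
from h import *
p=np.array([.4386,-.4004,.066]); b=np.radians(-15.8)
for y0 in(b,b+np.pi,b+2*np.pi):
    L=[]
    for d in np.arange(0,2.7,.3):
        q=env.solve_ik(p,down(y0-d)); L.append(None if q is None else q.round(2)[3:].tolist())
    print(y0,L)
```

```text
-0.27576202181510406 [[0.0, 0.98, 1.04], [-0.0, 0.98, 1.34], [-0.0, 0.98, 1.64], [-0.0, 0.98, 1.94], [-0.0, 0.98, 2.24], [-0.0, 0.98, 2.54], None, None, None, [-0.0, 0.98, -2.55]]
2.865830631774689 [[-0.0, 0.98, -2.11], [0.0, 0.98, -1.81], [0.0, 0.98, -1.51], [-0.0, 0.98, -1.21], [0.0, 0.98, -0.91], [-0.0, 0.98, -0.61], [-0.0, 0.98, -0.31], [0.0, 0.98, -0.01], [-0.0, 0.98, 0.29], [-0.0, 0.98, 0.59]]
6.0074232853644824 [[0.0, 0.98, 1.04], [-0.0, 0.98, 1.34], [-0.0, 0.98, 1.64], [-0.0, 0.98, 1.94], [-0.0, 0.98, 2.24], [-0.0, 0.98, 2.54], None, None, None, [-0.0, 0.98, -2.55]]
```

Run:
```python
from h import *
y0=np.radians(164.2)
env.move_pose([.4386,-.4004,.17],down(y0)); s=snap("wrist","w2.png")
env.move_linear([.4386,-.4004,.066],rate=.1)
o=env.observe();print(o["force"],o["ee_pos"])
env.set_gripper(0.0,40);o=env.observe();print(o["finger_gap"],o["force"],o["ft_torque"])
q0=np.array(o["q"])
for i in range(1,19):
    q=q0.copy();q[5]+=.15*i
    env.set_joints(q);o=env.observe();print(i,o["q"][5].round(3),o["ft_torque"].round(2),o["force"].round(1),round(o["finger_gap"],4))
    if abs(o["ft_torque"][2])>.6: break
print(o["time_s"]);snap("scene","s3.png")
```

```text
[ 0.12268428  0.08768326 -0.03990174] [ 0.43903025 -0.40086821  0.06664122]
0.013386696306980911 [0.36137286 3.46153755 4.69638018] [ 0.54674957 -0.06852328  0.02136396]
1 -1.959 [ 0.21 -0.03 -0.04] [0.4 1.6 1.7] 0.0136
2 -1.812 [ 0.29 -0.02 -0.11] [0.8 1.6 0.6] 0.0132
3 -1.662 [ 0.33 -0.15 -0.08] [0.9 2.4 2.7] 0.0133
4 -1.513 [ 0.4  -0.15 -0.03] [1.3 2.7 1.9] 0.0132
5 -1.363 [ 0.51 -0.2  -0.04] [1.  3.2 2.6] 0.0135
6 -1.213 [ 0.59 -0.31 -0.11] [1.4 3.7 2.5] 0.0133
7 -1.063 [ 0.65 -0.29 -0.04] [1.9 4.8 3.3] 0.0134
8 -0.914 [ 0.7  -0.49 -0.06] [2.8 3.7 2.8] 0.0132
9 -0.764 [ 0.71 -0.41 -0.09] [3.4 4.1 1.8] 0.0134
10 -0.614 [ 0.81 -0.49 -0.01] [2.6 4.8 1.8] 0.0135
11 -0.464 [ 0.74 -0.5  -0.01] [2.6 3.7 2.5] 0.0136
12 -0.314 [ 0.72 -0.5  -0.09] [3.1 4.8 1.4] 0.0132
13 -0.164 [ 0.76 -0.53 -0.09] [3.8 4.7 1.9] 0.0132
14 -0.014 [ 0.75 -0.57 -0.07] [4.2 4.  2. ] 0.0134
15 0.136 [ 0.72 -0.57 -0.08] [3.6 4.5 2.2] 0.0136
16 0.281 [ 0.77 -0.45  2.54] [2.8 4.6 2.9] 0.0136
12.525
```

View pics/w2.png

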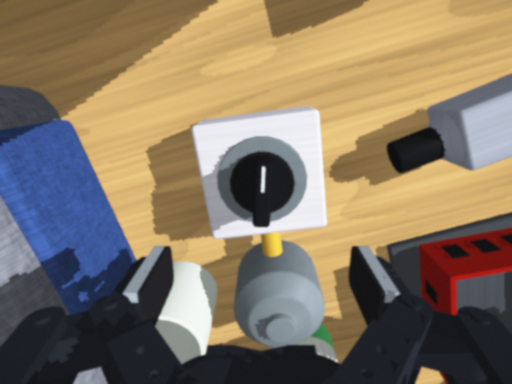

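Run:
```python
from h import *
env.set_gripper(0.05);
o=env.observe();p=np.array(o["ee_pos"])
env.move_linear(p+[0,0,.12],rate=.15)
s=snap("wrist","w3.png");env.set_gripper(0.0)
env.move_pose([.47,-.05,.38],down(0)); s=snap("wrist","w4.png"); np.save("w4view.npy",s["view"])
print(env.observe()["time_s"])
```

```text
16.0917
```

View pics/w3.png

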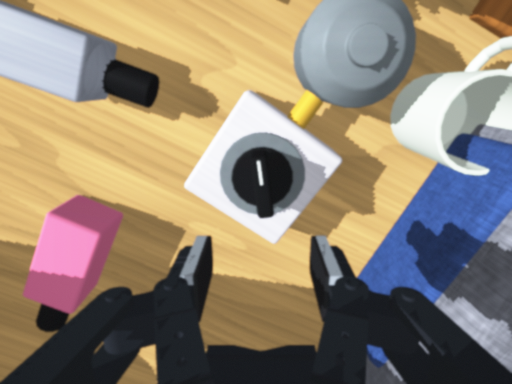

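View pics/w4.png

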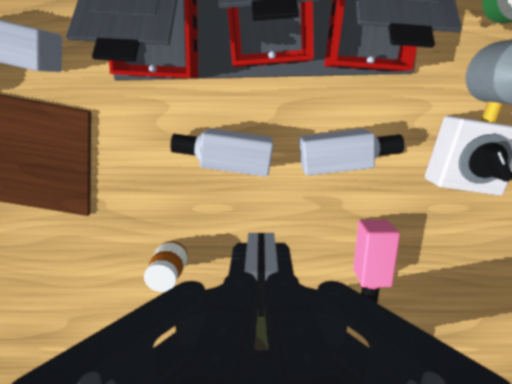

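Run:
```python
from h import *
env.move_pose([.58,-.05,.37],down(0)); s=snap("wrist","w5.png"); np.save("w5view.npy",s["view"])
im=cv2.imread("pics/w5.png");im=np.clip((im/255.)**.6*255,0,255).astype(np.uint8)
cv2.imwrite("pics/w5z.png",cv2.resize(im[0:300],None,fx=1.56,fy=1.56,interpolation=cv2.INTER_CUBIC))
im=cv2.imread("pics/w3.png");im=np.clip((im/255.)**.5*255,0,255).astype(np.uint8)
cv2.imwrite("pics/w3z.png",cv2.resize(im[120:230,210:320],None,fx=5,fy=5,interpolation=cv2.INTER_CUBIC))
```

```text
(no output)
```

View pics/w5z.png

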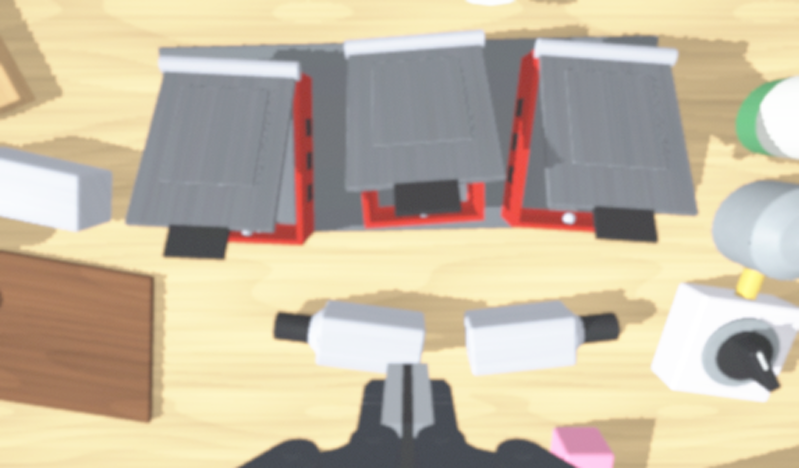

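View pics/w3z.png

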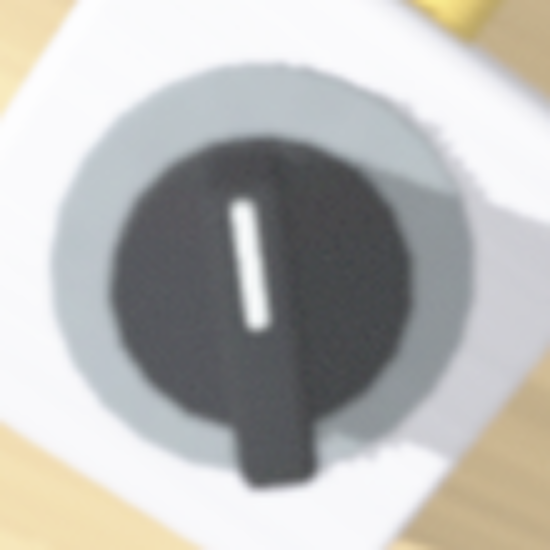

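Run:
```python
from h import *
s=snap("wrist")
s["view"]=None
o=dict(ee_pos=np.array([.439,-.401,.1866]),ee_rot=down(np.radians(164.2)-2.4))
s=wristview(s,o)
f=lambda p:((p[0]+.5)/5-.5+210,(p[1]+.5)/5-.5+120)
a,b=onplane(s,f((243,203)),.091),onplane(s,f((259,328)),.091)
ang=np.degrees(np.arctan2(*(a-b)[1::-1]));print("mark",ang,"turned",np.radians(164.2-ang), a,b)
w=snap("wrist");w["view"]=np.load("w5view.npy")
g=lambda p:((p[0]+.5)/1.5625-.5,(p[1]+.5)/1.56-.5)
for n,l,r in(("L",(160,63),(300,70)),("M",(345,47),(485,38)),("R",(535,45),(677,57))):
    P,Q=onplane(w,g(l),.075),onplane(w,g(r),.075);d=Q-P
    nx=np.degrees(np.arctan2(d[0],-d[1]));print(n,P.round(4),Q.round(4),np.linalg.norm(d).round(4),"mid",((P+Q)/2).round(4),"yaw of x axis deg",np.degrees(np.arctan2(d[1],d[0]))+90)
```

```text
mark 33.70158429473253 turned 2.277627022693195 [ 0.45779624 -0.38888825  0.091     ] [ 0.44031744 -0.40054586  0.091     ]
L [0.7118 0.1531 0.075 ] [0.7065 0.0384 0.075 ] 0.1148 mid [0.7092 0.0957 0.075 ] yaw of x axis deg -2.624940176180516
M [7.237e-01 5.000e-04 7.500e-02] [ 0.7303 -0.1131  0.075 ] 0.1139 mid [ 0.727  -0.0563  0.075 ] yaw of x axis deg 3.316761308321631
R [ 0.7252 -0.1541  0.075 ] [ 0.7163 -0.2712  0.075 ] 0.1175 mid [ 0.7207 -0.2126  0.075 ] yaw of x axis deg -4.321169317791501
```

The wrist view shows the knob mark pointing roughly at 34°. The turned angle comes out at about 2.28 rad, with the stop reached. The covers depend on the gas being off, so I'll re-grip and confirm the stop.

Run:
```python
from h import *
env.set_gripper(.05)
env.move_pose([.4386,-.4004,.17],down(np.radians(34))); 
o=env.observe();s=snap("wrist","w6.png")
im=s["pixels"][100:260,190:340]
hsv=cv2.cvtColor(np.ascontiguousarray(im),cv2.COLOR_RGB2HSV)
cv2.imwrite("pics/w6z.png",cv2.resize(np.clip((im[:,:,::-1]/255.)**.5*255,0,255).astype(np.uint8),None,fx=3.7,fy=3.7,interpolation=cv2.INTER_CUBIC))
env.move_linear([.4386,-.4004,.066],rate=.1)
env.set_gripper(0.0,40);o=env.observe();print(o["finger_gap"],o["force"],o["ft_torque"],o["q"][5])
q0=np.array(o["q"])
for i in range(1,7):
    q=q0.copy();q[5]+=.03*i
    env.set_joints(q);o=env.observe();print(i,o["q"][5].round(3),o["ft_torque"].round(2),o["force"].round(1),round(o["finger_gap"],4))
    if abs(o["ft_torque"][2])>1.2: break
env.set_gripper(.05);p=np.array(env.observe()["ee_pos"]);env.move_linear([.4386,-.4004,.17],down(np.radians(34)))
s=snap("wrist","w7.png");im=s["pixels"][100:260,190:340]
cv2.imwrite("pics/w7z.png",cv2.resize(np.clip((im[:,:,::-1]/255.)**.5*255,0,255).astype(np.uint8),None,fx=3.7,fy=3.7,interpolation=cv2.INTER_CUBIC))
print(env.observe()["time_s"])
```

```text
0.013223391618834882 [-1.51852765  1.90011313  6.24492745] [0.30522666 0.22341519 0.10297989] 0.166288240146267
1 0.194 [0.1  0.02 0.96] [-0.3  0.9  1.4] 0.0131
2 0.224 [0.24 0.1  1.67] [-1.   0.7  1.2] 0.0133
22.35
```

View pics/w6z.png

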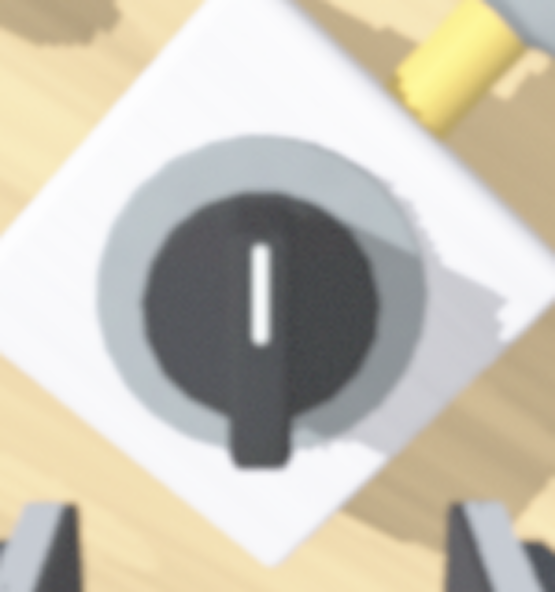

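View pics/w7z.png

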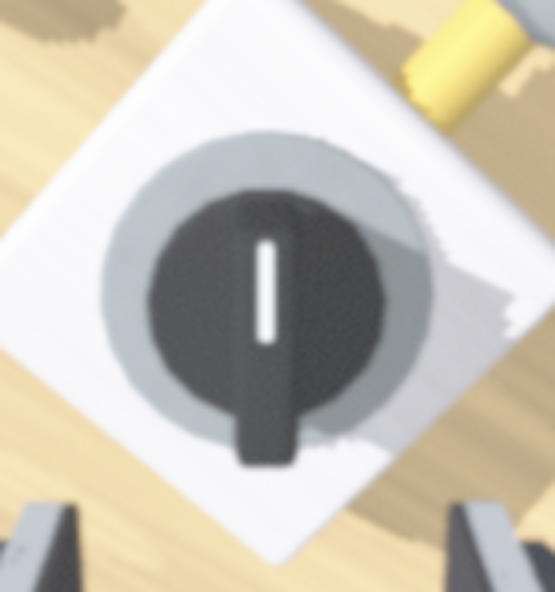

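```bash
cat > press.py <<'E'
from h import *
import sys
W=dict(L=((.709,.0957),-2),M=((.727,-.0563),3.8),R=((.7207,-.2126),-4.2))
def press(k,zh=.074,r=.127):
    (hx,hy),yd=W[k];yw=np.radians(yd);u=-np.array([np.cos(yw),np.sin(yw)]);rot=down(yw)
    pt=lambda th,dz:np.array([*(np.array([hx,hy])+u*r*np.cos(th)),zh+r*np.sin(th)+dz])
    p=pt(1.1,.03);env.move_pose([p[0],p[1],.30],rot)
    env.move_linear(p,rot,rate=.2)
    f0=np.array(env.observe()["force"])
    for th in np.arange(1.0,.05,-.1):
        env.move_linear(pt(th,.006),rot,rate=.12)
        f=np.array(env.observe()["force"])-f0;print(round(th,2),f.round(1))
        if np.linalg.norm(f)>25: print("STOP");return
    for dz in np.arange(.006,-.02,-.0015):
        env.move_linear(pt(0,dz),rot,rate=.03)
        o=env.observe();f=np.array(o["force"])-f0;print("dz",round(dz,4),f.round(1),o["ee_pos"][2].round(4))
        if f[2]>16: break
    env.move_linear(pt(0,.10),rot,rate=.2)
    env.move_linear([*pt(0,0)[:2],.30],rot,rate=.3)
E
python3 - <<'E'
from press import *
env.set_gripper(0.0)
o=env.observe();env.move_linear([.4386,-.4004,.30],rate=.25)
press("R")
snap("wrist","w8.png");print(env.observe()["time_s"])
E
```

```text
1.0 [-0.9 -1.6  0.1]
0.9 [-0.8 -0.8 -0.2]
0.8 [-0.9 -0.9 -1.7]
0.7 [-1.8 -0.4 -1.5]
0.6 [-1.2 -0.9  0.1]
0.5 [-1.5  0.5  0.5]
0.4 [-0.9  0.1 -0.5]
0.3 [-0.6 -0.3  0.7]
0.2 [-0.9 -1.2  1.1]
0.1 [-0.2 -0.4  0.1]
dz 0.006 [-1.5 -0.4 -1. ] 0.0798
dz 0.0045 [-0.7 -0.8 -0.8] 0.0782
dz 0.003 [-1.6 -0.8  4. ] 0.0775
dz 0.0015 [-3.4  0.5 11.3] 0.0773
dz 0.0 [-5.3  2.4 19. ] 0.0772
30.8333
```

View pics/w8.png

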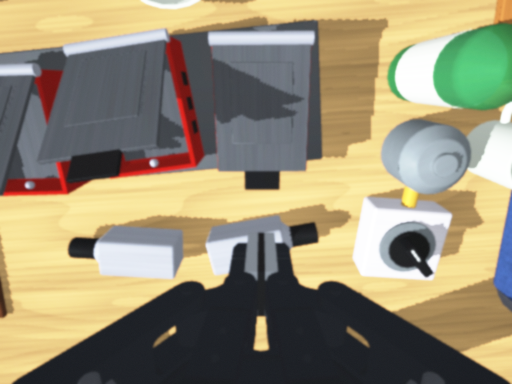

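The right cover at (262,100) is shut and lies flat on its housing. Next are the middle and left covers.

Run:
```python
from press import *
press("M");press("L")
snap("scene","s9.png")
env.move_pose([.5,0.0,.40],down(0))
env.set_gripper(.085)
snap("wrist","w9.png");s=snap("top","t9.png");print(env.observe()["time_s"])
im=s["pixels"][:,:,::-1]
cv2.imwrite("pics/t9z.png",cv2.resize(im[90:250,80:280],None,fx=4,fy=4,interpolation=cv2.INTER_CUBIC)[:600])
```

```text
1.0 [ 0.1 -0.4 -0.5]
0.9 [-0.1  0.4  0.3]
0.8 [ 0.4 -0.5 -0.1]
0.7 [1.3 0.4 1.1]
0.6 [-0.5  0.7 -0.4]
0.5 [-0.7  0.1 -0.1]
0.4 [-0.7 -0.1  0.6]
0.3 [-0.7 -0.4  0.5]
0.2 [ 0.5 -0.1  0.9]
0.1 [0.9 0.1 0.1]
dz 0.006 [ 0.5 -0.  -0.1] 0.0799
dz 0.0045 [-0.2  0.2 -0.2] 0.0783
dz 0.003 [-0.8 -0.1  3.9] 0.0775
dz 0.0015 [-3.4  0.6 12.6] 0.0773
dz 0.0 [-5.4  1.1 20.4] 0.0771
1.0 [-0.6 -0.6 -0. ]
0.9 [-1.  -0.6 -0.6]
0.8 [-0.9 -1.  -1.6]
0.7 [-1.8 -0.3 -1.7]
0.6 [-0.9 -0.7 -1.2]
0.5 [-0.7  0.1 -0.3]
0.4 [ 0.4  0.  -0.8]
0.3 [-1.3 -0.3 -1. ]
0.2 [-1.2 -0.8 -0.6]
0.1 [-0.4 -0.1  0.5]
dz 0.006 [-1.3 -0.5 -2.1] 0.0798
dz 0.0045 [-0.4 -0.  -1.7] 0.0783
dz 0.003 [-1.5  0.2  3.6] 0.0775
dz 0.0015 [-4.8 -0.4 12.3] 0.0773
dz 0.0 [-6.5 -0.  20.3] 0.0771
46.0667
```

View pics/w9.png

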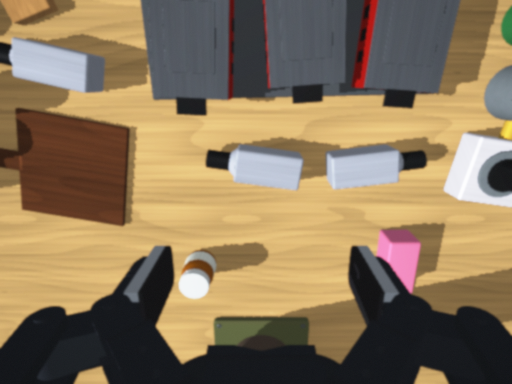

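View pics/s9.png

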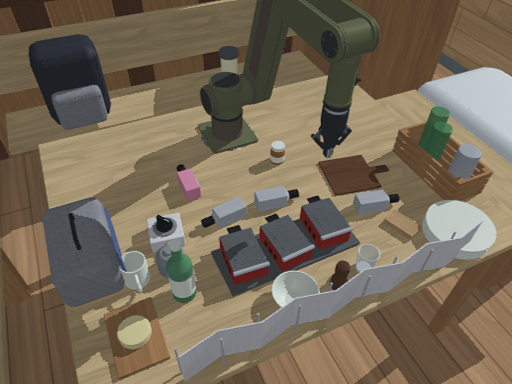

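View pics/t9z.png

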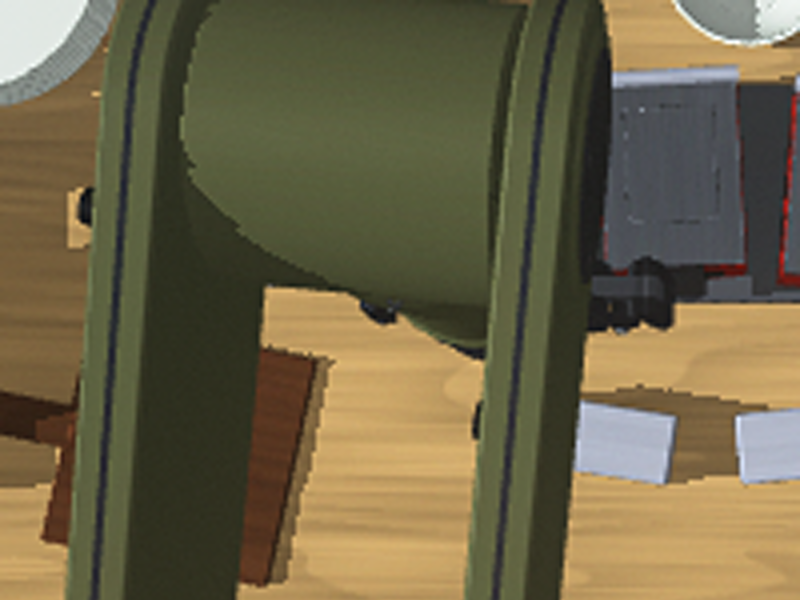

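```bash
cat >> h.py <<'E'
UP=np.array([0,0,1.])
def hd(a):return np.array([np.cos(a),np.sin(a),0])
def mk(z,y):
    x=np.cross(y,z);return R.from_matrix(np.stack([x,y,z],1)).as_rotvec()
def graspR(f,al,s):return mk(-np.cos(al)*UP-np.sin(al)*f, s*np.cross(UP,f))
def placeR(h,al,s):return mk(np.cos(al)*h-np.sin(al)*UP, s*np.cross(UP,h))
def zax(rv):return R.from_rotvec(rv).as_matrix()[:,2]
GO=0.0187
E
python3 - <<'E'
from h import *
C=dict(A=((.6024,.3074),78.4),B=((.4458,-.0144),83.),C=((.4454,-.1754),-83.2))
for k,(c,fa) in C.items():
  f=hd(np.radians(fa))
  for s in(1,-1):
    for al in(15,30,40,50,60):
      r=graspR(f,np.radians(al),s);z=zax(r);g=np.array([*c,.034])
      out=[]
      for back in(0,.12):
        q=env.solve_ik(g+z*GO-z*back,r); out.append(None if q is None else q.round(2).tolist())
      print(k,s,al,out)
b=np.array([.433,.334])
for s in(1,-1):
  for al in(15,30,40,50,60):
    ok=[]
    for hdeg in range(-180,180,15):
      r=placeR(hd(np.radians(hdeg)),np.radians(al),s);z=zax(r);n=0
      for dx in(-.05,.05):
        for dy in(-.05,.05):
          for hh in (.08,.14):
            n+=env.solve_ik(np.array([b[0]+dx,b[1]+dy,hh])+z*GO,r) is not None
      if n>=6: ok.append((hdeg,n))
    print("place",s,al,ok)
E
```

```text
A 1 15 [[0.51, 0.72, 1.37, -0.21, 1.23, -2.34], [0.54, 0.64, 1.21, -0.19, 1.47, -2.36]]
A 1 30 [[0.59, 0.83, 1.22, -0.36, 1.49, -2.24], [0.64, 0.8, 1.0, -0.34, 1.74, -2.29]]
A 1 40 [[0.63, 0.91, 1.12, -0.45, 1.66, -2.22], [0.69, 0.91, 0.86, -0.44, 1.91, -2.28]]
A 1 50 [[0.67, 1.0, 1.03, -0.53, 1.82, -2.21], [0.73, 1.03, 0.72, -0.55, 2.08, -2.3]]
A 1 60 [[0.69, 1.09, 0.94, -0.63, 1.97, -2.22], [0.76, 1.16, 0.58, -0.68, 2.23, -2.36]]
A -1 15 [[0.51, 0.72, 1.37, -0.21, 1.23, 0.8], [0.54, 0.64, 1.21, -0.19, 1.47, 0.78]]
A -1 30 [[0.59, 0.83, 1.22, -0.36, 1.49, 0.9], [0.64, 0.8, 1.0, -0.34, 1.74, 0.86]]
A -1 40 [[0.63, 0.91, 1.12, -0.45, 1.66, 0.93], [0.69, 0.91, 0.86, -0.44, 1.91, 0.86]]
A -1 50 [[0.67, 1.0, 1.03, -0.53, 1.82, 0.93], [0.73, 1.03, 0.72, -0.55, 2.08, 0.84]]
A -1 60 [[0.69, 1.09, 0.94, -0.63, 1.97, 0.92], [0.76, 1.16, 0.58, -0.68, 2.23, 0.78]]
B 1 15 [[0.07, 0.47, 2.01, -0.38, 0.75, -2.66], None]
B 1 30 [[0.25, 0.55, 1.97, -0.62, 0.93, -2.31], [0.35, 0.41, 1.82, -0.49, 1.21, -2.42]]
B 1 40 [[0.34, 0.63, 1.94, -0.72, 1.06, -2.16], [0.46, 0.52, 1.78, -0.59, 1.33, -2.27]]
B 1 
[... 2727 characters left out ...]
), (-75, 8), (-60, 8), (-45, 8), (-30, 8), (90, 8), (105, 8), (120, 8), (135, 8), (150, 8), (165, 8)]
place -1 40 [(-180, 8), (-165, 8), (-150, 8), (-135, 8), (-120, 8), (-105, 8), (-90, 8), (-75, 8), (-60, 8), (-45, 8), (-30, 8), (90, 8), (105, 8), (120, 8), (135, 8), (150, 8), (165, 8)]
place -1 50 [(-180, 8), (-165, 8), (-150, 8), (-135, 8), (-120, 8), (-105, 8), (-90, 8), (-75, 8), (-60, 8), (-45, 8), (-30, 7), (-15, 6), (60, 6), (75, 8), (90, 8), (105, 8), (120, 8), (135, 8), (150, 8), (165, 8)]
place -1 60 [(-180, 8), (-165, 8), (-150, 8), (-135, 8), (-120, 8), (-105, 8), (-90, 8), (-75, 8), (-60, 8), (45, 6), (60, 8), (75, 8), (90, 8), (105, 8), (120, 8), (135, 8), (150, 8), (165, 8)]
```

Run:
```python
from h import *
C=dict(A=((.6024,.3074),78.4),B=((.4458,-.0144),83.),C=((.4454,-.1754),-83.2))
b=np.array([.433,.334]);al=np.radians(30);s=-1
for k,(c,fa) in C.items():
  f=hd(np.radians(fa));r=graspR(f,al,s);q=env.solve_ik(np.array([*c,.036])+zax(r)*GO,r);print(k,q.round(2))
for h in(80.5,100,125,170.5,-99.5,-60,-30):
  for d in [(0,0),(.045,.045),(-.045,-.045),(.045,-.045),(-.045,.045)]:
    r=placeR(hd(np.radians(h)),al,s);q=env.solve_ik(np.array([b[0]+d[0],b[1]+d[1],.075])+zax(r)*GO,r);print(h,d,None if q is None else q.round(2))
```

```text
A [ 0.59  0.83  1.22 -0.36  1.49  0.9 ]
B [ 0.25  0.55  1.97 -0.62  0.93  0.82]
C [-0.72  0.62  1.77  0.37  1.19  2.09]
80.5 (0, 0) [-0.02  0.72  2.27  1.62  1.03 -1.39]
80.5 (0.045, 0.045) [ 0.08  0.71  2.15  1.65  1.   -1.25]
80.5 (-0.045, -0.045) None
80.5 (0.045, -0.045) [-0.13  0.71  2.17  1.46  1.06 -1.27]
80.5 (-0.045, 0.045) None
100 (0, 0) [-0.02  0.72  2.03  1.19  1.16 -1.15]
100 (0.045, 0.045) [ 0.07  0.74  1.91  1.22  1.16 -1.04]
100 (-0.045, -0.045) [-0.12  0.71  2.13  1.13  1.15 -1.26]
100 (0.045, -0.045) [-0.1   0.74  1.93  1.08  1.23 -1.08]
100 (-0.045, 0.045) [ 0.08  0.71  2.12  1.31  1.1  -1.22]
125 (0, 0) [ 0.07  0.78  1.73  0.85  1.43 -1.03]
125 (0.045, 0.045) [ 0.13  0.81  1.6   0.88  1.46 -0.94]
125 (-0.045, -0.045) [-0.01  0.75  1.85  0.8   1.4  -1.13]
125 (0.045, -0.045) [-0.01  0.81  1.63  0.79  1.51 -1.01]
125 (-0.045, 0.045) [ 0.15  0.76  1.82  0.92  1.35 -1.06]
170.5 (0, 0) [ 0.32  0.92  1.28  0.44  1.9  -1.16]
170.5 (0.045, 0.045) [ 0.35  0.98  1.11  0.49  1.99 -1.08]
170.5 (-0.045, -0.045) [ 0.28  0.87  1.44  0.39  1.82 -1.24]
170.5 (0.045, -0.045) [ 0.2
[... 245 characters left out ...]
-0.47  1.8  -1.97]
-99.5 (0.045, -0.045) [ 0.79  0.92  1.27 -0.55  1.86 -2.08]
-99.5 (-0.045, 0.045) [ 0.95  0.94  1.22 -0.43  1.95 -1.98]
-60 (0, 0) [ 1.07  0.81  1.62 -0.84  1.49 -2.17]
-60 (0.045, 0.045) [ 1.04  0.86  1.46 -0.85  1.55 -2.26]
-60 (-0.045, -0.045) [ 1.1   0.77  1.76 -0.82  1.43 -2.08]
-60 (0.045, -0.045) [ 0.97  0.8   1.66 -0.91  1.42 -2.18]
-60 (-0.045, 0.045) [ 1.16  0.83  1.55 -0.77  1.56 -2.16]
-30 (0, 0) [ 1.16  0.73  1.96 -1.23  1.15 -2.06]
-30 (0.045, 0.045) [ 1.11  0.76  1.83 -1.22  1.17 -2.18]
-30 (-0.045, -0.045) [ 1.21  0.71  2.09 -1.24  1.13 -1.94]
-30 (0.045, -0.045) [ 1.03  0.72  2.02 -1.36  1.09 -2.03]
-30 (-0.045, 0.045) [ 1.26  0.74  1.89 -1.12  1.22 -2.1 ]
```

```bash
cat > fl.py <<'E'
from h import *
AL=np.radians(30);S=-1;D=.050;DZ=.008
def detect(s,name=None):
    """grey body blobs; body centre at z=.056 top plane via min-area rect of body (top + visible side)"""
    im=cv2.cvtColor(s["pixels"],cv2.COLOR_RGB2HSV)
def grasp(c,fdeg):
    f=hd(np.radians(fdeg));r=graspR(f,AL,S);z=zax(r)
    g=np.array([*c,.028+DZ])-f*(.055-D)
    env.set_gripper(.085)
    env.move_pose(g+z*GO-z*.13+[0,0,.03],r)
    env.move_linear(g+z*GO,r,rate=.12)
    env.set_gripper(0.0,60);o=env.observe();print("gap",o["finger_gap"],"F",o["force"].round(1))
    env.move_linear(g+z*GO+[0,0,.20],r,rate=.2)
    o=env.observe();print("lift gap",o["finger_gap"],"F",o["force"].round(1),"t",o["time_s"])
BC=np.array([.433,.334]);BY=np.radians(-10)
def target(lx,ly):
    c,s=np.cos(BY),np.sin(BY);return BC+[c*lx-s*ly,s*lx+c*ly]
def preplace(lx,ly,hdeg=170.,dz=.10):
    h=hd(np.radians(hdeg));r=placeR(h,AL,S);z=zax(r);t=target(lx,ly)
    g=np.array([*t,.010+D])-h*DZ
    env.move_pose(g+z*GO+[0,0,dz],r);o=env.observe();print("pre gap",o["finger_gap"],o["ee_pos"].round(3),o["time_s"])
    return g,r,z
E
python3 - <<'E'
from fl import *
s=snap("wrist")
for c in((.6024,.3074),(.4458,-.0144),(.4454,-.1754)): print(proj(s,[*c,.056]))
env.set_gripper(.085)
grasp((.6024,.3074),78.4)
snap("scene","s10.png");snap("wrist","w10.png")
E
```

```text
[52.14105577 66.99092958]
[269.55905724 169.71092787]
[367.89989374 169.98896352]
gap 0.05534474683821962 F [1.6 2.2 4.6]
lift gap 0.05560558371358653 F [-0.2  0.7 -2.5] t 51.2
```

View pics/s10.png

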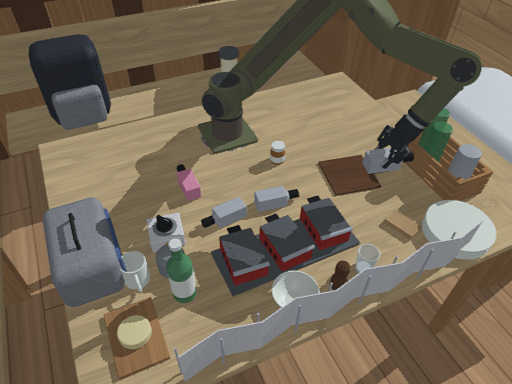

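View pics/w10.png

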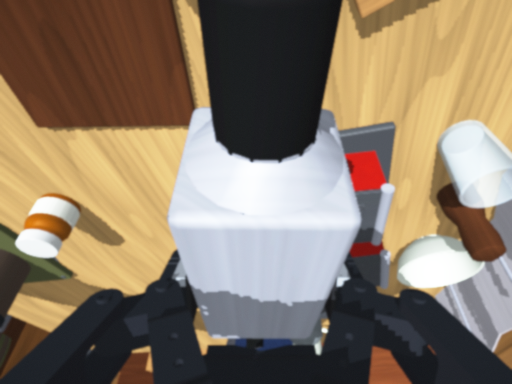

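Run:
```python
from fl import *
g,r,z=preplace(-.045,.048)
snap("scene","s11.png");snap("wrist","w11.png")
```

```text
pre gap 0.05554738324241144 [0.389 0.391 0.15 ] 52.8917
```

View pics/s11.png

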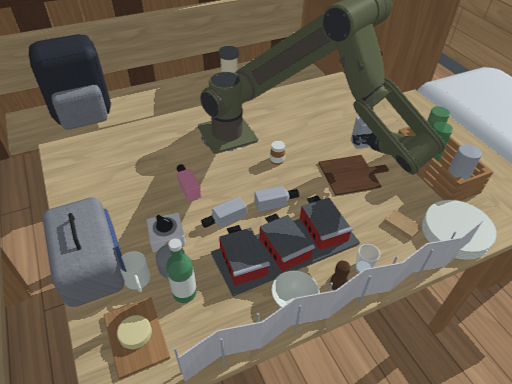

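View pics/w11.png

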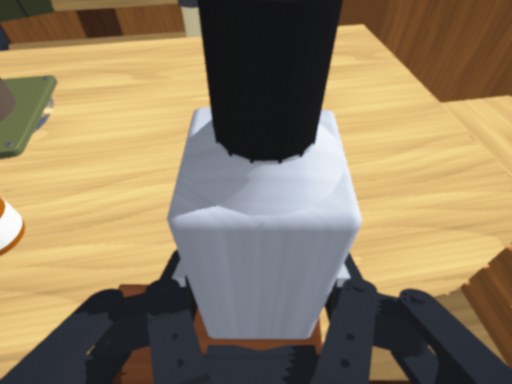

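```bash
cat >> fl.py <<'E'
def place(lx,ly,hdeg=170.):
    h=hd(np.radians(hdeg));r=placeR(h,AL,S);z=zax(r);t=target(lx,ly)
    g=np.array([*t,.010+D])-h*DZ
    env.move_linear(g+z*GO+[0,0,.012],r,rate=.12)
    f0=env.observe()["force"][2]
    for dz in np.arange(.009,-.012,-.0015):
        env.move_linear(g+z*GO+[0,0,dz],r,rate=.03);o=env.observe();df=o["force"][2]-f0
        if df>5:break
    print("contact dz",dz,df,"gap",o["finger_gap"])
    env.set_gripper(.078);p=np.array(env.observe()["ee_pos"])
    env.move_linear(p-z*.10,r,rate=.12)
    env.move_linear(p-z*.10+[0,0,.15],r,rate=.3)
    print("t",env.observe()["time_s"])
E
python3 - <<'E'
from fl import *
place(-.045,.048)
snap("wrist","w12.png");snap("scene","s12.png")
E
```

```text
contact dz -0.005999999999999997 9.61105174517126 gap 0.05550030521145664
t 58.6083
```

View pics/w12.png

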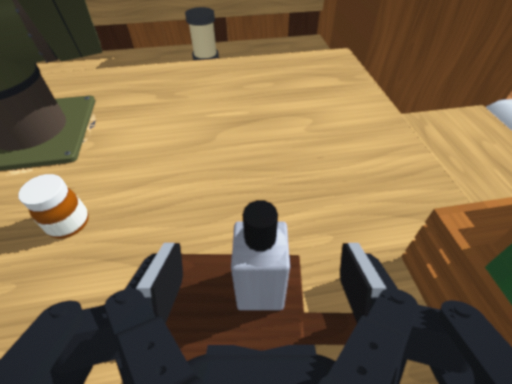

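View pics/s12.png

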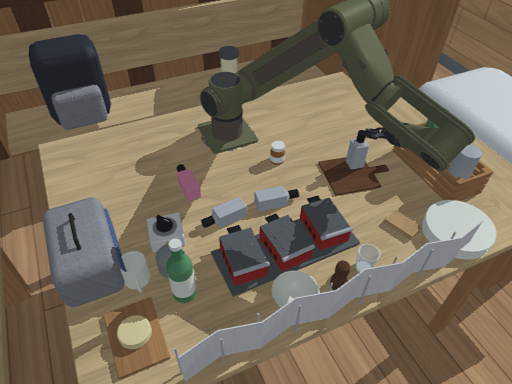

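Run:
```python
from fl import *
env.move_pose([.5,0.0,.40],down(0))
s=snap("wrist","w13.png");b=cv2.imread("pics/w9.png")
a=s["pixels"][:,:,::-1];d=cv2.absdiff(np.ascontiguousarray(a),b).max(2)[110:215,190:440];print((d>40).sum())
im=np.hstack([a[110:215,190:440],b[110:215,190:440]]);cv2.imwrite("pics/w13z.png",cv2.resize(a[110:215,190:440],None,fx=3,fy=3,interpolation=cv2.INTER_CUBIC))
np.save("w13v.npy",s["view"])
```

```text
10
```

View pics/w13z.png

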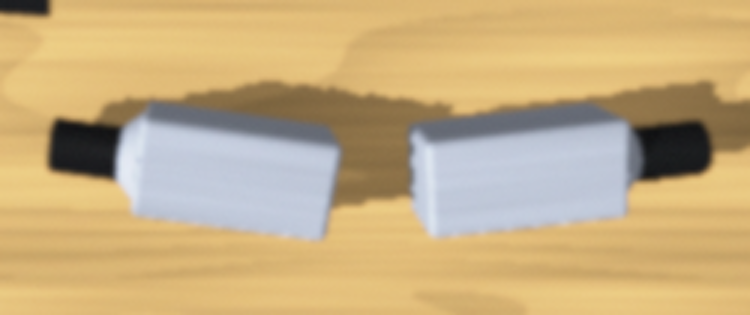

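Flasks B and C haven't moved. I'll grasp B at crop position (235,175).

Run:
```python
from fl import *
grasp((.4458,-.0144),83.)
preplace(-.045,-.048)
snap("scene","s14.png");snap("wrist","w14.png")
```

```text
gap 0.055160194782098756 F [-0.1  2.2  6.2]
lift gap 0.05550681601095683 F [-1.  -0.3 -3.6] t 65.0417
pre gap 0.05512931145913246 [0.372 0.296 0.15 ] 66.5417
```

View pics/s14.png

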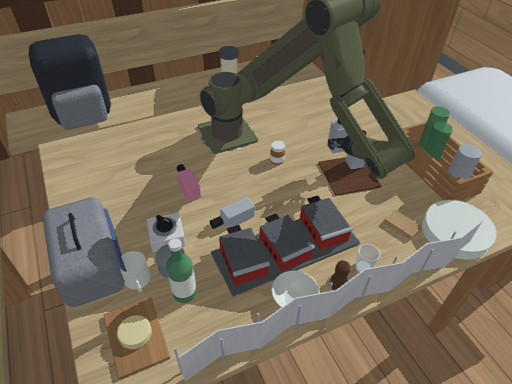

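View pics/w14.png

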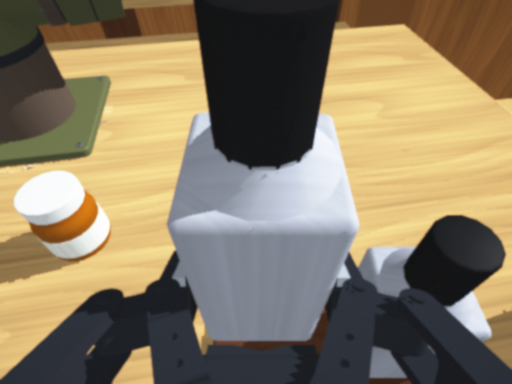

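Run:
```python
from fl import *
place(-.045,-.048)
snap("wrist","w15.png")
env.move_pose([.48,-.10,.40],down(0))
s=snap("wrist","w16.png");np.save("w16v.npy",s["view"]);snap("scene","s16.png")
```

```text
contact dz -0.0029999999999999975 5.489783455015834 gap 0.055389914705206794
t 71.7667
```

View pics/w15.png

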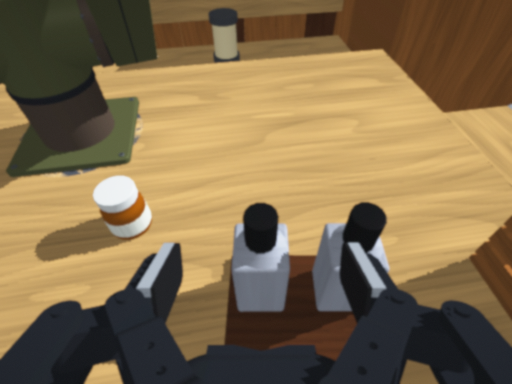

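View pics/w16.png

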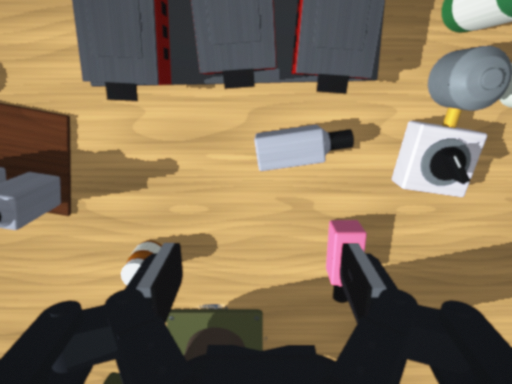

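View pics/s16.png

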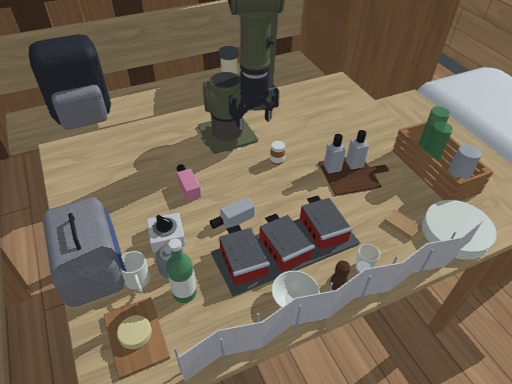

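Both placed flasks stand upright on the board. C, at wrist pixel (291,148), has been knocked a few centimetres, so I'll re-measure it.

Run:
```python
from h import *
a=cv2.imread("pics/w16.png")[115:185,240:365]
cv2.imwrite("pics/w16z.png",cv2.resize(a,None,fx=6,fy=6,interpolation=cv2.INTER_CUBIC))
```

```text
(no output)
```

View pics/w16z.png

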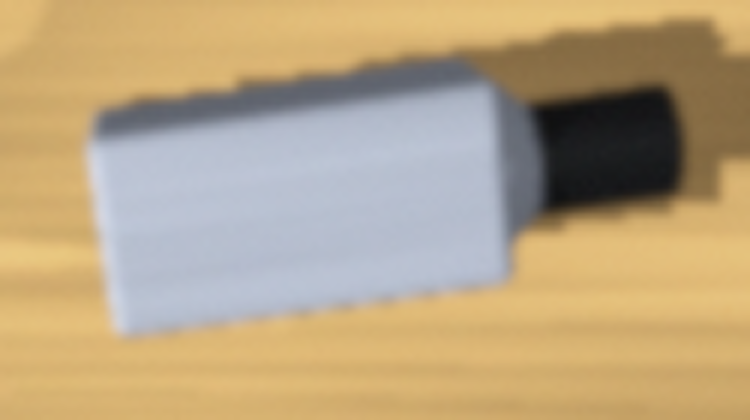

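Run:
```python
from h import *
s=snap("wrist");s["view"]=np.load("w16v.npy")
f=lambda p:((p[0]+.5)/6-.5+240,(p[1]+.5)/6-.5+115)
P=np.array([onplane(s,f(p),.056) for p in[(92,140),(492,80),(510,280),(122,335)]])
print(P.round(4),P.mean(0),np.linalg.norm(P-np.roll(P,-1,0),axis=1))
for a,b in((0,1),(3,2)):print(np.degrees(np.arctan2(*(P[b]-P[a])[1::-1])))
```

```text
[[ 0.4774 -0.0901  0.056 ]
 [ 0.4933 -0.1943  0.056 ]
 [ 0.4398 -0.2026  0.056 ]
 [ 0.4242 -0.098   0.056 ]] [ 0.4586745  -0.14624777  0.056     ] [0.105454   0.05413953 0.1057935  0.05380804]
-81.36263838519376
-81.54208388710337
```

Run:
```python
from fl import *
grasp((.4587,-.1462),-81.5)
preplace(.045,0,dz=.2)
snap("scene","s17.png");snap("wrist","w17.png")
```

```text
gap 0.0553787793198911 F [ 0.4 -1.4  5.4]
lift gap 0.05570002637325665 F [ 0.1  0.4 -3. ] t 78.25
pre gap 0.055285491865025065 [0.47  0.327 0.251] 81.0
```

View pics/s17.png

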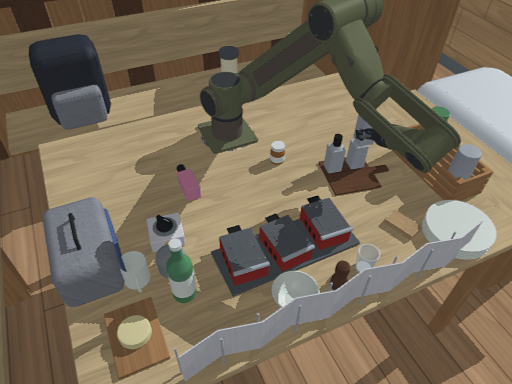

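View pics/w17.png

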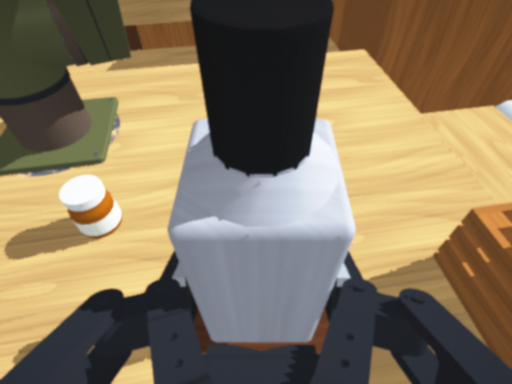

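Run:
```python
from fl import *
place(.045,0)
snap("wrist","w18.png")
env.move_pose([.42,-.15,.42],down(0))
s=snap("scene","s18.png");t=snap("top","t18.png");snap("wrist","w19.png")
im=t["pixels"][:,:,::-1];cv2.imwrite("pics/t18z.png",cv2.resize(im[100:250,60:320],None,fx=3,fy=3,interpolation=cv2.INTER_CUBIC))
im=s["pixels"][:,:,::-1];cv2.imwrite("pics/s18z.png",cv2.resize(im[110:290,200:420],None,fx=3.3,fy=3.3,interpolation=cv2.INTER_CUBIC))
```

```text
contact dz -0.0014999999999999979 8.424705189292382 gap 0.0555434094789249
t 86.8083
```

View pics/s18z.png

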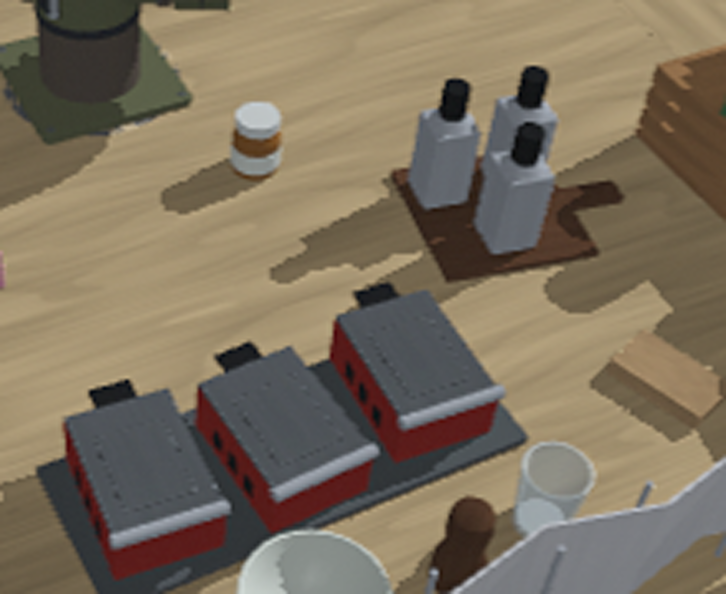

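View pics/t18z.png

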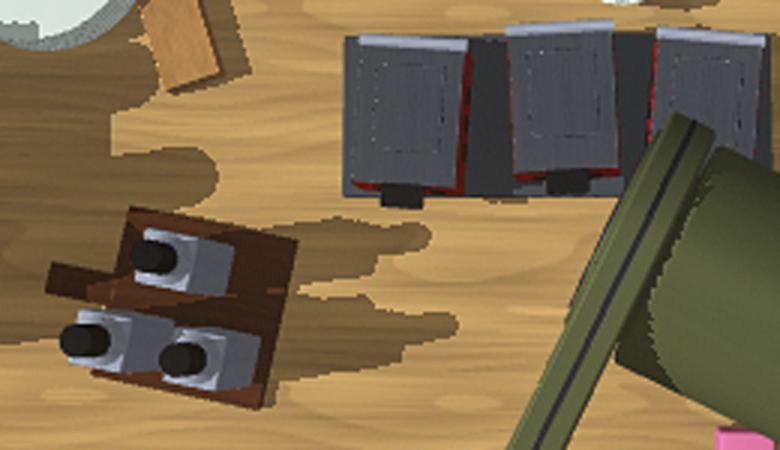

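View pics/w19.png

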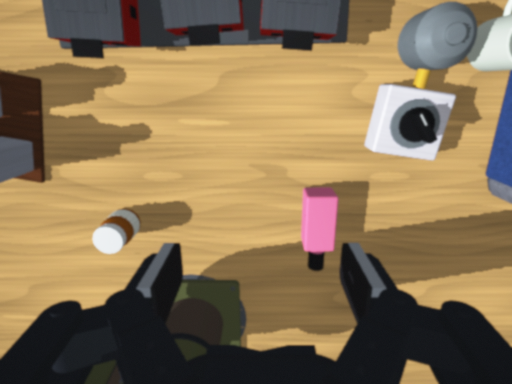

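Run:
```python
from fl import *
t=snap("top")
c,s=np.cos(BY),np.sin(BY)
for p in((80,342),(178,361),(150,257)):
    P=onplane(t,((p[0]+.5)/3-.5+60,(p[1]+.5)/3-.5+100),.17);d=P[:2]-BC;print(P.round(3),"local",(c*d[0]+s*d[1]).round(3),(-s*d[0]+c*d[1]).round(3))
w=snap("wrist","w20.png");cv2.imwrite("pics/w20z.png",cv2.resize(w["pixels"][80:165,360:465,::-1],None,fx=5,fy=5,interpolation=cv2.INTER_CUBIC))
```

```text
[0.395 0.38  0.17 ] local -0.045 0.039
[0.379 0.288 0.17 ] local -0.045 -0.055
[0.476 0.318 0.17 ] local 0.045 -0.008
```

View pics/w20z.png

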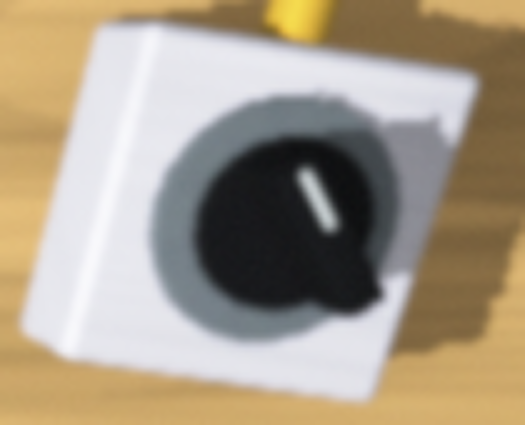

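```bash
python3 -c "
from bench import env
print(env.observe()['time_s']);print(env.finish_job())"
```

```text
88.975
the job is handed in; nothing more can be done
None
```

I handed the job in at 89 s, and as far as the cameras show, everything asked for is done.

- **Gas tap:** I turned it about 2.3 rad clockwise until it hit the end stop. I then gripped it again to confirm the stop: torque rose at once and the knob mark stayed put. The mark turned slightly less than the full 2.4 rad, so the tap was probably not quite fully open at the start. In the last wrist picture the mark still pointed the same way.
- **Warmers:** With the gas off, I pressed all three covers to about 20 N each. All three lay flat on their housings in the pictures taken afterwards.
- **Flasks:** All three steel flasks stand upright, cap up, on the board. The cap positions measured in the top view put them within about 10 mm of the places I aimed for. One flask had been knocked about 3 cm aside before I got to it, so I measured it again before gripping. I saw no sign of the grip slackening.
- **Other tableware:** The pink flask was not touched, and nothing else looked moved in the final pictures.

One reading was off: the first flask touched the board 6 mm lower than expected, which is most likely a small error in where I gripped it. It stood firmly afterwards.

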